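Secure the specimen case with a snap hook

TASK

Secure the shut specimen case for the courier: gently fold its hasp strap down flat over the staple, then take the snap hook off its peg and press its gate against the staple's bar until the bar is inside and the gate snaps shut. Leave the hook hanging upright from the bar; press no harder than the gate's spring asks, and leave the other things on the desk alone.

Things in the scene. Friction and masses are not known exactly. Their poses are not given: they have to be found in the camera images.
- case: Specimen transport case, grey with a blue lid, fixed on the desk, 200 deep (x) x 250 wide (y) x 150 high mm. Origin: centre of its underside; x points from its front (which bears hasp and staple, at x = -100 mm) to its back, y along its width, z up. A black carrying handle lies flat on the lid (top at 164 mm).
- keeper (a point): Middle of the staple's slotted plate on the case's front face, 96 mm above the case's underside; axes as the case. The staple, a U of 6 mm round wire, stands out here: legs at y = -15 and 15 mm, ending in a level bar along y centred at x = -40 mm (24 clear). It is screwed on through slots: bar's centre at z anywhere from -12 to +12 mm, not reported: find it by touch or camera. It is rigid.
- hasp_pin (a point): Middle of the hasp's hinge pin (along y) at the lid's front edge; axes as the case. From it the steel strap, 66 wide (y), 3 thick, 81 mm long, hangs down at joint 0. Its slot for the staple, 44 wide, begins 32 mm from the pin; above that it is a full plate, which can be pushed.
- lid (a joint): Angle of the case's lid about its back edge, rad; 0 is shut (it starts and must stay shut).
- hasp (a joint): Angle of the hasp strap about its pin, rad: 0 hangs straight down, flat on the case's front with the staple through its slot; pi/2 sticks out level to the front; pi stands straight up. It starts partly raised, between 1.8 and 2.9, leaning to the front. The hinge is stiff (0.03 N m): the strap stays where it is left.
- hook: Steel snap hook of 8 mm round bar, 34 wide (x) x 96 high x 8 thick (y), 0.12 kg. Its plane is xz, x to the gate side, z up. Origin: where the centre of a 6 mm bar lies when the hook hangs on it by its top bow. Lowest point z = -60.5 mm (at x = 0); outer edges x = -17 and 17; inner face of the spine x = -9. It starts hanging on the stand's peg, its x along the stand's +y.
- cap (a point): Centre of the hook's orange grip cap, at hook z = 20 mm; axes as the hook. The cap is 28 (x) x 9 (y) x 30 (z) mm: grasp it across the 9 mm, from above.
- nose (a point): Centre of the nose, the round 8 mm upper end of the hook's bottom bow, at hook x = 13, z = -43.5 mm; axes as the hook. The shut gate's tip is above it. A 6 mm bar pushed in (to -x) gets past the gate only if its centre is about 7 to 10 mm above this point; lower it strikes the nose, higher the gate meets the spine first and stops it. The gate snaps shut behind it about 13 to 19 mm in.
- gate (a joint): Angle of the hook's gate, rad: 0 shut, grows as it is pushed inward (to hook -x), stops on the spine at 0.77. The gate is a 5 mm round bar at hook x = 13 mm, from its hinge pin at z = -8 down to its round tip at z = -38.5. Its spring presses it shut with 0.07 N m at 0 and 0.13 N m at 0.6: 2.4 N, rising to 4.7 N, at the tip.
- stand: Small dark steel stand, fixed: round foot 100 mm across with a post at its middle, 165 mm high. Origin: centre of the foot's underside. From the post's top a straight, level 6 mm peg runs along the stand's -x; the hook hangs on it.
- peg_end (a point): Open end of the peg, on its axis, 85 mm from the post, 165 mm up; axes as the stand. A black ball here reaches 7.5 mm higher. To take the hook off, lift it at least 10 mm (at most 40) and draw it off along the stand's -x.
- phone: Smartphone lying on the desk, a bystander, 150 x 71 x 8 mm; origin centre of the underside.
- marker_2: Black and white marker lying on the desk, a bystander; 138 mm long.
- number_stamp: Red self-inking stamp, a bystander, 41 x 60 x 92 mm; origin centre of the underside.
Not all that is in view belongs to the job. There is more than one size of the hook; the one meant has the size given above.

How it is judged:
On the way, in this order (a step that is already met when the one before it is completed fails the run):
1. the hasp strap is folded down flat over the staple (value of joint hasp below 0.12 rad), for 0.2 s.
2. the hook's gate is pressed open against the staple (value of joint gate above 0.25 rad and contact force between hook and case above 0.8 N and x of hook in the frame of case between -0.17 and -0.115 m), for 0.02 s.
At the end, for the whole second after the job is handed in: Hasp down (under 0.12 rad), lid shut; the hook hangs at rest on the staple's bar, bar inside, gate shut (under 0.08 rad): hook origin within 12 mm of the bar in depth, within 14 mm of the staple's middle, 75 to 116 mm above the case's underside, upright within 0.4 rad (value of joint hasp below 0.12 rad and value of joint lid below 0.03 rad and value of joint gate below 0.08 rad and x of hook in the frame of case between -0.152 and -0.128 m and y of hook in the frame of case between -0.014 and 0.014 m and z of hook in the frame of case between 0.075 and 0.116 m and angle between hook's own z axis and vertical below 0.4 rad and linear speed of hook below 0.05 m/s); the robot touches nothing.
It fails at once if the hook is forced against the case or its staple (over 20 N) (contact force between hook and case above 20 N).
It fails at once if the case is pressed hard by the fingers (over 30 N) (contact force between the fingers and case above 30 N).
It fails at once if the lid is lifted (value of joint lid above 0.08 rad).
It fails at once if the hook is dropped on the desk (height (world z) of hook below 0.06 m).
It fails at once if a bystander is pushed away (distance of any of phone, number_stamp from where it was at the start of the episode above 0.03 m or distance of marker_2 from where it was at the start of the episode above 0.04 m).
It also fails if it takes over 72 s, if anything falls off the work surface, if the arm or the gripper's body presses on something with over 40 N, if the wrist force passes 120 N, or if a joint passes its speed limit or range.

ROBOT

A 6-joint arm with a two-finger parallel gripper is mounted at the origin on a cart in front of the work surface, level with it; the furniture and walls round the work are solid. World frame = base frame: x ahead of the robot, y to its left, z up, the work surface at z = 0. Lengths are in m, angles in rad, forces in N, time in s.
With the tool pointing down it reaches from about 0.25 to 0.775 m from the base axis. Payload 4 kg.
Tool frame: the origin (TCP) lies at the centre of the arm's flange, where the gripper is bolted on; the fingertips stand 199 mm ahead of it and the grasp point (between the pads) lies 180 mm ahead of it (robot.tcp_to_tips is the distance from the TCP to the fingertips, in m); z points along the fingers, y is the line along which they close (so a half turn about z gives the same grasp; the last joint's range is limited). The gripper opens to 94 mm and grips with 3 to 60 N. Pads are 16 mm wide; open, the fingers measure 119 mm over their backs; the gripper's body (75 mm by 177 mm) begins 78 mm behind the grasp point.
Start: joints at [1.165, 0.087, 1.371, -0, 1.684, -0.103], TCP at [0.164, 0.525, 0.405] pointing down, gripper open.
Joint ranges: [-3.1, 3.1], [-0.76, 2.03], [0.27, 2.55], [-1.08, 4.22], [0.17, 2.65], [-2.57, 2.57]. Speed limits (rad/s): [2.79, 2.79, 3.14, 3.14, 3.14, 3.14].

INTERFACE

Orientations are given as [roll, pitch, yaw] about the fixed x, y, z axes, in that order (R = Rz(yaw) Ry(pitch) Rx(roll)).
In Python, from bench import telemetry, snapshot, ticket, robot gives the robot as it stands.
- The arm moves only by the tool apply_moves, never from a script. Its argument "moves" is a list that holds one entry, the list of rows, each a list of 5 numbers: the shift along the tool's x, y, z in units of 50 mm (1.0 is 50 mm), then the turn about the tool's z in units of 10 degrees (1.0 is 10 degrees), then the closure, from 0 (fully open) to 1 (shut). A call has 1 to 10 rows; each row is the pose to reach, as a shift and turn from the pose commanded when the call began, along the tool's axes at that moment; what a row does not reach only later rows make up. A row lasts 1/8 s, in which the tool goes at most 62.5 mm and 10.7 degrees, less where a joint would pass 70% of its speed; a pose out of reach is approached as far as the arm can. A call with a gripper value outside its range is refused whole. The fingers move at their own pace and stop on an object; the grip force is fixed at half the most. Time passes only in rows, so rows that repeat a pose let the fingers close. It gives the time, the measured TCP pose, the force, the opening and the grip force at its end, in the units of the state.
- telemetry.get_obs(): the state, without advancing time (a new reading comes with each control period).
- snapshot(name): name is "scene" or "top" or "wrist"; returns a dict with "image" (480x640x3 uint8, red, green, blue), "fovy" (degrees; the focal length in pixels is half the picture's height over the tangent of half this angle, whatever the lens; pixels are square), "cx", "cy" (the principal point, pixels), "D" ([k1, k2, p1, p2, k3] as OpenCV has them; the pictures are not rectified), "R" (3x3) and "t" (3): a world point X has camera coordinates R X + t. Camera axes: x right, y down, z forward; pixel columns grow to the right and rows downward; lengths in m; the calibration is good to about 2 mm. A picture is of the moment at which its call begins. There is no depth.
- ticket.close_job(): hands the job in; it is judged then, once.
The state is a dict: "time": time; "joint_positions": joint angles; "qvel": joint speeds; "joint_torque": joint torques, N m; "tool_pos": TCP position; "ee_rot": TCP orientation; "wrist_force": force on the tool from outside, world axes, zero at the start; "wrist_torque": the same for the moment, N m; "width": finger opening in m; "finger_force": force on a finger pad.
Only numpy, scipy, OpenCV 4.12 (cv2) and the standard library are available. Lean on these libraries where they do the work, as an engineer would, in place of code of your own. Each camera call takes 0.05 s, during which the arm holds its last target. There are 200 camera calls.

## Working session

There is one attempt and no reset: what is moved stays moved. The work goes in short steps, Python scripts to look and compute and a tool call to move; the robot and the scene stay as the last step left them, time stands still between calls to the robot, and variables do not carry over. Pictures are saved under pics/ and viewed, at most 10 in all, crops included, and the job is handed in when it is done.

Besides the shell and the picture viewer there is one more tool, called by a JSON object that holds its "api" and its "payload". apply_moves: Moves the arm, as the interface text tells. Its arguments: {"type":"object","properties":{"moves":{"type":"array","items":{"type":"array","items":{"type":"array","items":{"type":"number"}}}}},"required":["moves"]}

```bash
mkdir -p pics
cat > h.py <<'E'
import numpy as np, cv2
from bench import telemetry, snapshot, ticket, robot
def cam(s):
    f=240/np.tan(np.radians(s["fovy"])/2)
    return np.array([[f,0,s["cx"]],[0,f,s["cy"]],[0,0,1.]]),np.array(s["D"],float),np.array(s["R"]),np.array(s["t"])
def ray(s,p):
    K,D,R,t=cam(s); u=cv2.undistortPoints(np.array([[p]],float),K,D)[0,0]
    d=R.T@np.array([u[0],u[1],1]); return -R.T@t,d/np.linalg.norm(d)
def onz(s,p,z):
    o,d=ray(s,p); return o+d*(z-o[2])/d[2]
def tri(*sp):
    A=np.zeros((3,3));b=np.zeros(3);L=[ray(s,p) for s,p in sp]
    for o,d in L:
        M=np.eye(3)-np.outer(d,d);A+=M;b+=M@o
    X=np.linalg.solve(A,b); return X,[np.linalg.norm((np.eye(3)-np.outer(d,d))@(X-o)) for o,d in L]
def proj(s,X):
    K,D,R,t=cam(s); return cv2.projectPoints(np.array(X,float).reshape(-1,1,3),cv2.Rodrigues(R)[0],t,K,D)[0][:,0]
def snap(n,f):
    import pickle
    s=snapshot(n); cv2.imwrite(f"pics/{f}.png",s["image"][:,:,::-1]); pickle.dump(s,open(f"pics/{f}.pkl","wb")); return s
def load(f):
    import pickle; return pickle.load(open(f"pics/{f}.pkl","rb"))
E
python3 - <<'E'
from h import *
for n in("scene","top","wrist"):
    s=snap(n,n+"0"); o=-s["R"].T@s["t"]; print(n,s["fovy"],o.round(3),s["R"][2].round(3),s["D"])
print(telemetry.get_obs())
E
```

```text
scene 51.63636888019258 [ 0.063 -0.556  0.539] [ 0.514  0.752 -0.414] [0.04359357 0.         0.         0.         0.        ]
top 52.85317946767303 [0.43  0.132 1.179] [ 0.127 -0.012 -0.992] [-0.1114445  0.         0.         0.         0.       ]
wrist 67.64946926398531 [0.1   0.544 0.383] [ 0.218 -0.07  -0.973] [-0.03390066  0.          0.          0.          0.        ]
{'time': 0.15, 'joint_positions': array([ 1.16488663e+00,  8.78088464e-02,  1.37185122e+00, -1.92396450e-05,
        1.68360476e+00, -1.03100108e-01]), 'qvel': array([-0.00089725, -0.00330388, -0.00548434,  0.00099917, -0.00217483,
        0.00230467]), 'joint_torque': array([ 1.59238371e-03, -3.40643728e+01, -3.02793002e+01,  7.18215667e-02,
        3.05701594e-02, -1.11618240e-04]), 'tool_pos': array([0.16399017, 0.52490707, 0.40378821]), 'ee_rot': array([-3.13992739e+00, -1.53076982e-04,  2.83878079e+00]), 'wrist_force': array([ 0.90317506, -0.30728661, -0.15975185]), 'wrist_torque': array([-0.0281479 , -0.00323765,  0.02576906]), 'finger_force': 0.0, 'width': 0.09350848886803002}
```

View pics/scene0.png

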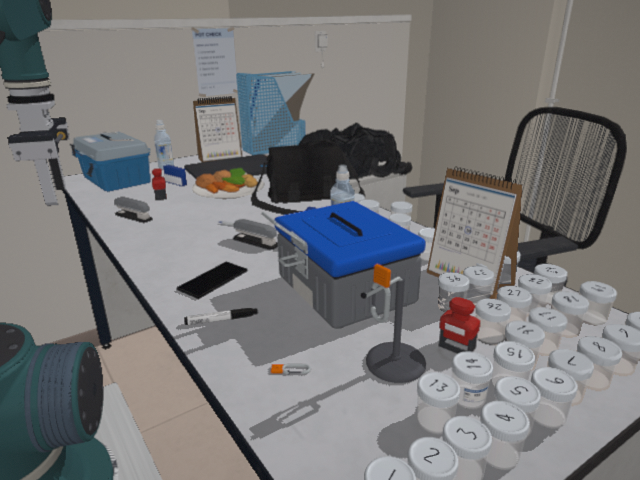

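View pics/top0.png

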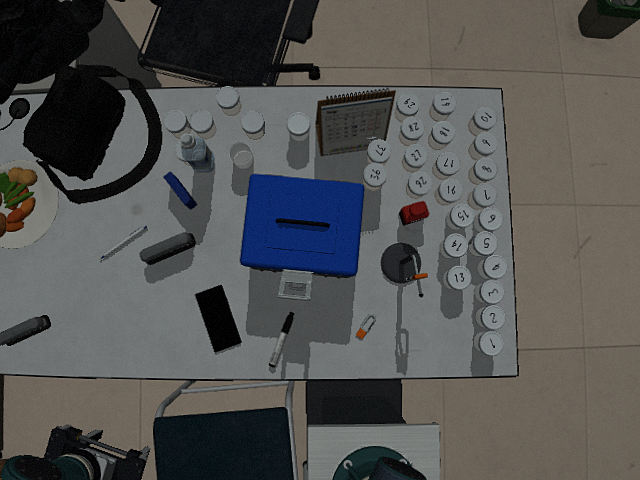

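The scene shows the case (lid front corners near (278,240) and (330,272) in scene), strap raised near (293,248), stand with hook, and a smaller decoy clip on the desk (290,369). In top, the case lid spans (241,175)-(364,276), with the strap at (295,285). The stand foot is at (401,263) and the hook's cap at (415,277).

Run:
```python
from h import *
s=load("top0"); im=s["image"]; hsv=cv2.cvtColor(im,cv2.COLOR_RGB2HSV)
m=cv2.inRange(hsv,(105,150,60),(130,255,255)); m[:150]=0; m[:,:225]=0; m[300:]=0
m=cv2.morphologyEx(m,cv2.MORPH_CLOSE,np.ones((15,15)))
c=max(cv2.findContours(m,0,1)[0],key=cv2.contourArea)[:,0]
W=np.array([onz(s,p,.15)[:2] for p in c]).astype(np.float32)
r=cv2.minAreaRect(W*1000); print(r); print(cv2.boxPoints(r))
# foot
d=cv2.inRange(hsv,(0,0,0),(180,255,75)); d=cv2.morphologyEx(d,cv2.MORPH_OPEN,np.ones((5,5)))
for cc in cv2.findContours(d[230:300,370:440],0,1)[0]:
    if cv2.contourArea(cc)>300:
        cc=cc[:,0]+[370,230]; Wf=np.array([onz(s,p,.006)[:2] for p in cc]).astype(np.float32); print(cv2.minEnclosingCircle(Wf*1000))
a=cv2.resize(im[245:305,270:440],None,fx=4.6,fy=4.6,interpolation=2)
b=cv2.resize(load("scene0")["image"][220:390,260:440],None,fx=1,fy=1)
b=cv2.resize(load("scene0")["image"][225:300,270:430],None,fx=4.6,fy=4.6,interpolation=2)[:310,:782]
b=cv2.copyMakeBorder(b,0,0,0,782-b.shape[1],0)
cv2.imwrite("pics/c.png",np.vstack([a[:276],b])[:,:,::-1])
```

```text
((615.6174926757812, 163.45802307128906), (251.9693603515625, 201.10707092285156), 84.41120147705078)
[[503.2725    47.864952]
 [703.42365   28.279472]
 [727.9625   279.0511  ]
 [527.81134  298.63657 ]]
((542.7142944335938, -72.42219543457031), 50.94085693359375)
```

View pics/c.png

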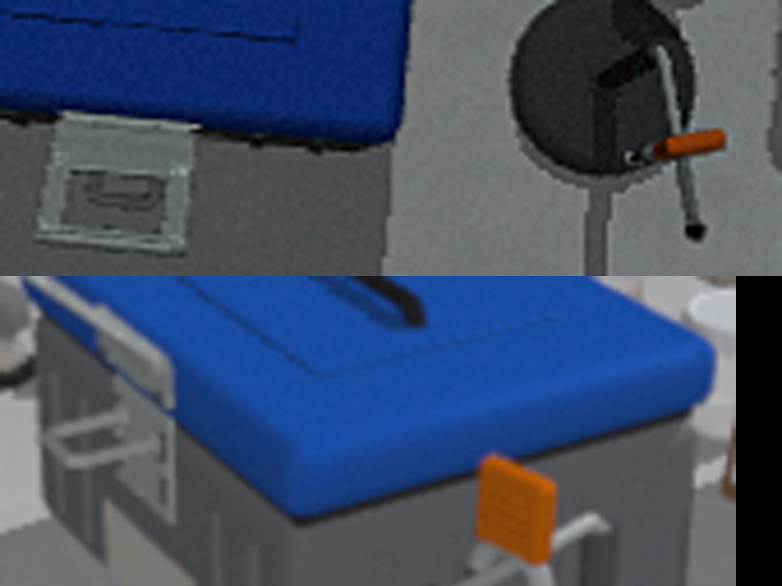

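Run:
```python
from h import *
T=load("top0"); S=load("scene0")
yaw=-np.arctan2(24.5,250.8); ex=np.array([np.cos(yaw),np.sin(yaw),0]); ey=np.array([-ex[1],ex[0],0]); C=np.array([.6156,.1635,0])
def case(X): X=np.asarray(X)-C; return np.array([X@ex,X@ey,X[2]]).round(4)
for n,p in dict(tipL=(278.3,297),tipR=(310,299.3),rootL=(282,269.3),rootR=(313,272)).items():
    for z in (.15,.2,.22): print(n,z,case(onz(T,p,z)))
tc=lambda a,b:(270+a/4.6,245+b/4.6); sc=lambda a,b:(270+a/4.6,225+(b-276)/4.6)
print("post",onz(T,tc(655,50),.165),"ball",onz(T,tc(696,232),.165),"cap",onz(T,tc(690,140),.2))
# mask cap
def cm(s,box):
    x0,y0,x1,y1=box; h=cv2.cvtColor(s["image"],cv2.COLOR_RGB2HSV)[y0:y1,x0:x1]; m=cv2.inRange(h,(5,150,90),(20,255,255)); c=max(cv2.findContours(m,0,1)[0],key=cv2.contourArea)
    M=cv2.moments(m); return (M["m10"]/M["m00"]+x0,M["m01"]/M["m00"]+y0)
a=cm(T,(405,265,435,285)); b=cm(S,(365,255,400,295)); print(a,b,tri((T,a),(S,b)))
a=tc(688,172)
print("bar in scene proj for keeper offs:",[proj(S,C+ex*-.14+ey*y+np.array([0,0,z])).round(1).tolist() for z in(.084,.096,.108) for y in (-.015,.015)])
print("bar ends seen",sc(45,438),sc(70,463))
for z in (.13,.14,.15): print(z,[proj(S,C+ex*-.1+ey*y+np.array([0,0,z])).round(1).tolist() for y in (-.033,.033)])
b=load("scene0")["image"][222:282,270:325]
cv2.imwrite("pics/d.png",cv2.resize(b,None,fx=10,fy=10,interpolation=2)[:,:,::-1])
```

```text
tipL 0.15 [-0.1632  0.0354  0.15  ]
tipL 0.2 [-0.1641  0.0313  0.2   ]
tipL 0.22 [-0.1645  0.0296  0.22  ]
tipR 0.15 [-0.1618 -0.0321  0.15  ]
tipR 0.2 [-0.1628 -0.0329  0.2   ]
tipR 0.22 [-0.1632 -0.0332  0.22  ]
rootL 0.15 [-0.1038  0.0335  0.15  ]
rootL 0.2 [-0.1076  0.0295  0.2   ]
rootL 0.22 [-0.1091  0.0278  0.22  ]
rootR 0.15 [-0.1035 -0.033   0.15  ]
rootR 0.2 [-0.1073 -0.0338  0.2   ]
rootR 0.22 [-0.1088 -0.0341  0.22  ]
post [ 0.54131086 -0.07055593  0.165     ] ball [ 0.45734429 -0.08723101  0.165     ] cap [ 0.49716691 -0.07812484  0.2       ]
(420.86046511627904, 275.1860465116279) (381.74342105263156, 275.1381578947368) (array([ 0.49718237, -0.08133067,  0.1890353 ]), [np.float64(0.0015424826440708305), np.float64(0.001542482644070745)])
bar in scene proj for keeper offs: [[[286.3, 277.0]], [[279.6, 270.5]], [[286.0, 271.4]], [[279.4, 265.0]], [[285.8, 265.7]], [[279.1, 259.5]]]
bar ends seen (279.7826086956522, 260.2173913043478) (285.2173913043478, 265.6521739130435)
0.13 [[[308.9, 254.1]], [[293.2, 241.3]]]
0.14 [[[308.8, 249.2]], [[293.0, 236.6]]]
0.15 [[[308.6, 244.3]], [[292.8, 232.0]]]
```

View pics/d.png

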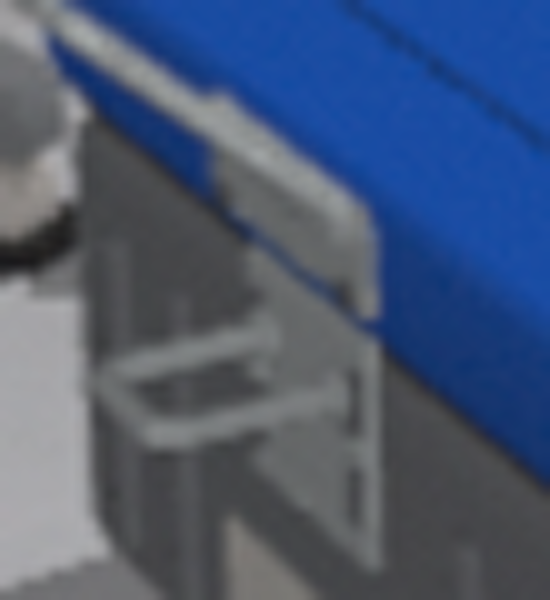

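The crop shows the bar's corners at about (280,260.5) and (285,265.2). That puts the bar near z ≈ 0.106. The strap is at about 2.3 rad. I'll move above the strap with the fingers opened to straddle the staple.

{"api": "apply_moves", "payload": {"moves": [[[-0.8, -0.5, -1.3, -0.3, 0.47], [-1.8, -1.1, -1.3, -0.6, 0.47], [-2.8, -1.7, -1.3, -1.17, 0.47], [-3.8, -2.3, -1.3, -1.17, 0.47], [-4.8, -2.9, -1.3, -1.17, 0.47], [-5.8, -3.6, -1.3, -1.17, 0.47], [-6.8, -4.2, -1.3, -1.17, 0.47], [-7.83, -4.82, -1.3, -1.17, 0.47], [-7.83, -4.82, -1.3, -1.17, 0.47], [-7.83, -4.82, -1.3, -1.17, 0.47]]]}}

```text
time: 1.4
tool_pos: [0.4657, 0.1782, 0.4693]
ee_rot: [3.141, -0.001, 3.043]
wrist_force: [-0.4, 0.3, 0.3]
width: 0.0498
finger_force: 0.0
```

Run:
```python
from h import *
s=snap("wrist","w1"); o=telemetry.get_obs(); print({k:o[k] for k in("time","tool_pos","ee_rot","width","wrist_force")})
```

```text
{'time': 1.45, 'tool_pos': array([0.46537314, 0.17877735, 0.46957623]), 'ee_rot': array([ 3.14118295e+00, -6.12462619e-04,  3.04385544e+00]), 'width': 0.05022586351122175, 'wrist_force': array([0.9649927 , 0.36498428, 0.40980059])}
```

View pics/w1.png

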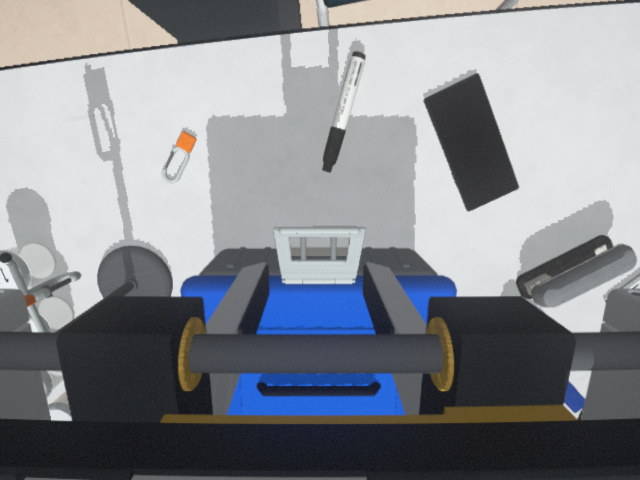

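The wrist view shows the strap tip edge from (275,227) to (365,227), centred at 320. The fingers are at about 262 and 372, so they are symmetric about it. Descending.

{"api": "apply_moves", "payload": {"moves": [[[0, 0, 0.5, 0, 0.47], [0, 0, 1.0, 0, 0.47], [0, 0, 1.4, 0, 0.47], [0, 0, 1.6, 0, 0.47], [0, 0, 1.8, 0, 0.47], [0, 0, 2.0, 0, 0.47], [0, 0, 2.2, 0, 0.47], [0, 0, 2.4, 0, 0.47], [0, 0, 2.6, 0, 0.47], [0, 0, 2.6, 0, 0.47]]]}}

```text
time: 2.7
tool_pos: [0.4657, 0.1781, 0.3385]
ee_rot: [-3.141, -0.002, 3.043]
wrist_force: [0.5, -0.3, 0.1]
width: 0.0496
finger_force: 0.0
```

Run:
```python
from h import *
s=load("w1");T=load("top0");S=load("scene0")
yaw=-np.arctan2(24.5,250.8); ex=np.array([np.cos(yaw),np.sin(yaw),0]); ey=np.array([-ex[1],ex[0],0]); C=np.array([.6156,.1635,0])
def case(X): X=np.asarray(X)-C; return np.array([X@ex,X@ey,X[2]]).round(4)
for a,b in(((365,227),(278.3,297)),((275,227),(310,299.3)),((356,283),(282,269.3)),((282,281),(313,272))):
    X,e=tri((s,a),(T,b)); print(case(X),e)
snap("scene","s2"); w=snap("wrist","w2")
b=cv2.resize(load("s2")["image"][200:300,260:340],(480,600),interpolation=2)
cv2.imwrite("pics/e.png",b[:,:,::-1])
```

```text
[-0.1647  0.0331  0.1995] [np.float64(0.0018758998587542033), np.float64(0.0018758998587541868)]
[-0.162  -0.0319  0.1814] [np.float64(0.0008106009754997779), np.float64(0.000810600975499753)]
[-0.1039  0.0345  0.1499] [np.float64(0.0009727968984068946), np.float64(0.000972796898406919)]
[-0.1023 -0.032   0.1389] [np.float64(0.0008602337200284248), np.float64(0.0008602337200284797)]
```

View pics/e.png

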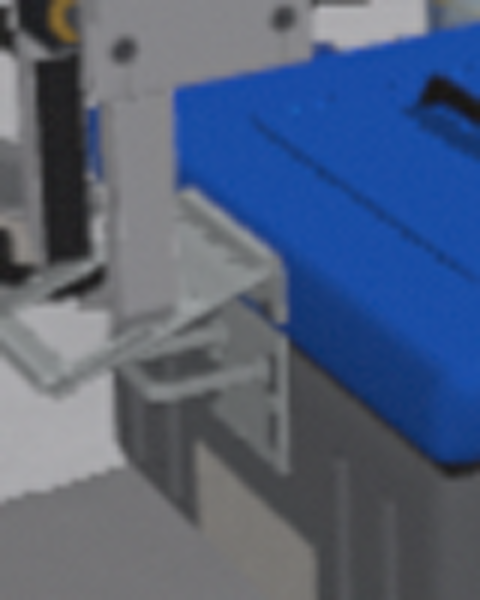

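The strap is folded to just below level, with the fingers on its rails. Continuing down and then inward.

{"api": "apply_moves", "payload": {"moves": [[[0, 0, 0.25, 0, 0.47], [0, 0, 0.5, 0, 0.47], [0, 0, 0.7, 0, 0.47], [-0.15, 0, 0.7, 0, 0.47], [-0.3, 0, 0.7, 0, 0.47], [-0.4, 0, 0.7, 0, 0.47], [-0.5, 0, 0.7, 0, 0.47], [-0.56, 0, 0.7, 0, 0.47], [-0.6, 0, 0.7, 0, 0.47], [-0.6, 0, 0.7, 0, 0.47]]]}}

```text
time: 4.05
tool_pos: [0.4959, 0.1752, 0.3048]
ee_rot: [3.141, 0.001, 3.043]
wrist_force: [-0.4, -0.4, 0.5]
width: 0.0498
finger_force: 0.1
```

Run:
```python
from h import *
snap("scene","s3"); snap("wrist","w3"); o=telemetry.get_obs(); print(o["wrist_force"],o["wrist_torque"])
b=cv2.resize(load("s3")["image"][220:290,265:325],(504,588),interpolation=2)
cv2.imwrite("pics/f.png",b[:,:,::-1])
```

```text
[-0.58598829  0.22820128  0.23705722] [0.04930541 0.00700125 0.09983414]
```

View pics/f.png

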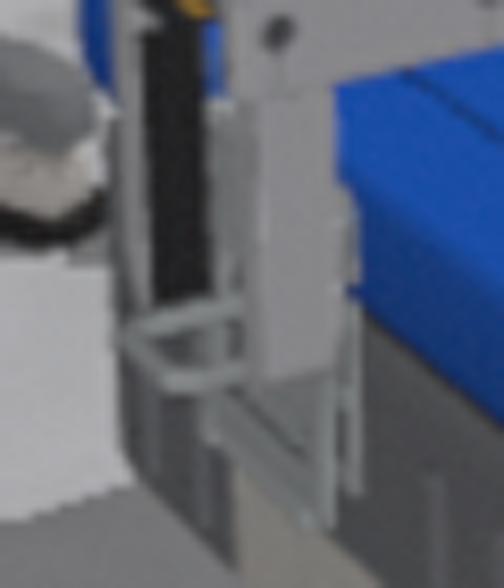

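The strap is nearly flat, with a small gap left. Pressing on in small steps.

{"api": "apply_moves", "payload": {"moves": [[[-0.03, 0, 0, 0, 0.47], [-0.06, 0, 0, 0, 0.47], [-0.09, 0, 0, 0, 0.47], [-0.09, 0, 0, 0, 0.47]]]}}

```text
time: 4.65
tool_pos: [0.4995, 0.1749, 0.3047]
ee_rot: [-3.141, -0.003, 3.043]
wrist_force: [-5.0, -0.4, 2.6]
width: 0.0499
finger_force: 2.6
```

{"api": "apply_moves", "payload": {"moves": [[[-0.02, 0, 0, 0, 0.47], [-0.02, 0, 0, 0, 0.47]]]}}

```text
time: 4.9
tool_pos: [0.4999, 0.1749, 0.3047]
ee_rot: [-3.141, -0.005, 3.044]
wrist_force: [-8.6, 0.8, 5.1]
width: 0.0498
finger_force: 3.9
```

The strap is flat: force rises about 4 N over half a millimetre. Backing off, rising, then going above the stand.

{"api": "apply_moves", "payload": {"moves": [[[0.25, 0, 0, 0, 0.47], [0.4, 0, -0.8, 0, 0.47], [0.4, 0, -1.8, 0, 0.47], [0.3, -0.5, -2.8, 1, 0.57], [0.1, -1.4, -2.8, 2, 0.57], [0, -2.3, -2.8, 3, 0.57], [-0.1, -3.2, -2.8, 4, 0.57], [-0.2, -4.0, -2.8, 5, 0.57], [-0.3, -4.6, -2.8, 6, 0.57], [-0.44, -5.08, -2.8, 7, 0.57]]]}}

```text
time: 6.15
tool_pos: [0.4977, -0.0815, 0.4449]
ee_rot: [3.14, 0.001, 1.814]
wrist_force: [0.3, -0.1, 0.0]
width: 0.0404
finger_force: 0.0
```

{"api": "apply_moves", "payload": {"moves": [[[0, 0, 0, 0.32, 0.57], [0, 0, 0, 0.32, 0.57]]]}}

```text
time: 6.4
tool_pos: [0.4979, -0.0805, 0.4447]
ee_rot: [3.141, 0.001, 1.765]
wrist_force: [-0.5, 0.4, -0.0]
width: 0.0403
finger_force: 0.0
```

Run:
```python
from h import *
s=snap("wrist","w4"); snap("scene","s4"); o=telemetry.get_obs(); print({k:o[k] for k in("time","tool_pos","ee_rot","width","wrist_force")})
cv2.imwrite("pics/g.png",np.hstack([cv2.resize(s["image"],(480,360)),cv2.resize(load("s4")["image"][220:280,265:317],(312,360),interpolation=2)])[:,:,::-1])
```

```text
{'time': 6.5, 'tool_pos': array([ 0.49790752, -0.08002312,  0.44477532]), 'ee_rot': array([3.14091910e+00, 3.71133591e-04, 1.76658023e+00]), 'width': 0.04011255076977145, 'wrist_force': array([-0.57413831, -0.50852465, -0.11340209])}
```

View pics/g.png

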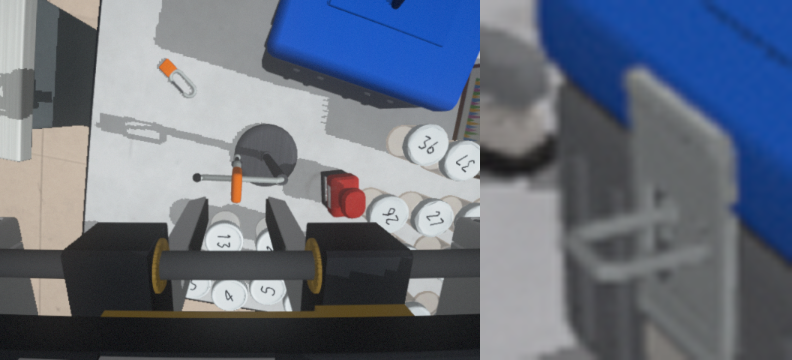

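The strap hangs flat with the staple through it. The cap at wrist (316,243) sits midway between the fingers. I'll refine cap and peg from the wrist and top views.

Run:
```python
from h import *
s=load("w4");T=load("top0");S=load("scene0")
def cm(s,box):
    x0,y0,x1,y1=box; h=cv2.cvtColor(s["image"],cv2.COLOR_RGB2HSV)[y0:y1,x0:x1]; m=cv2.inRange(h,(5,150,90),(20,255,255)); n,l,st,c=cv2.connectedComponentsWithStats(m); i=1+st[1:,4].argmax(); print(st[i]); ys,xs=np.nonzero(l==i); r=cv2.minAreaRect(np.c_[xs,ys].astype(np.float32)); return tuple(c[i]+[x0,y0])
a=cm(s,(290,200,345,290)); b=cm(S,(365,255,400,295)); c=cm(T,(405,265,435,285)); print(a,tri((s,a),(S,b)),tri((s,a),(S,b),(T,c)))
p=onz(s,(197*4/3,177*4/3),.165);q=onz(s,(285*4/3,181*4/3),.165); print(p,q,np.arctan2(*(q-p)[1::-1]))
tip=np.array([.4979,-.0800,.2458]); print("tips",proj(s,[tip]), onz(s,a,.19), onz(s,a,.185))
```

```text
[ 19  24  14  46 512]
[  9   9  17  23 304]
[10  8 13  5 43]
(np.float64(315.4296875), np.float64(247.8828125)) (array([ 0.49669672, -0.0795077 ,  0.18809582]), [np.float64(7.91881933930087e-05), np.float64(7.918819339302699e-05)]) (array([ 0.49714363, -0.08056445,  0.18854783]), [np.float64(0.0012939739206647798), np.float64(0.0009761878802331917), np.float64(0.0022046255413898258)])
[ 0.45756585 -0.08423641  0.165     ] [ 0.54427348 -0.07138646  0.165     ] 0.1471277451181547
tips [[317.70142031 278.21836473]] [ 0.49653062 -0.07894684  0.19      ] [ 0.49679967 -0.08028867  0.185     ]
```

{"api": "apply_moves", "payload": {"moves": [[[0, -0.02, 0.5, 0.2, 0.57], [0, -0.02, 1.0, 0.2, 0.57], [0, -0.02, 1.4, 0.2, 0.57], [0, -0.02, 1.4, 0.2, 0.57], [0, -0.02, 1.4, 0.2, 1], [0, -0.02, 1.4, 0.2, 1], [0, -0.02, 1.4, 0.2, 1], [0, -0.02, 1.4, 0.2, 1]]]}}

```text
time: 7.5
tool_pos: [0.4971, -0.0805, 0.3753]
ee_rot: [3.141, 0.0, 1.73]
wrist_force: [-0.3, -0.6, 1.4]
width: 0.0087
finger_force: 30.0
```

{"api": "apply_moves", "payload": {"moves": [[[0, 0, -0.2, 0, 1], [0, 0, -0.44, 0, 1], [0, 0, -0.44, 0, 1], [0, -0.4, -0.44, 0, 1], [0, -0.9, -0.44, 0, 1], [0, -1.4, -0.44, 0, 1], [0, -1.8, -0.44, 0, 1], [0, -1.8, -1.2, 0, 1], [0, -1.8, -1.6, 0, 1], [0, -1.8, -1.6, 0, 1]]]}}

```text
time: 8.75
tool_pos: [0.4082, -0.0948, 0.4564]
ee_rot: [3.138, 0.002, 1.73]
wrist_force: [-0.0, -0.6, -1.5]
width: 0.0089
finger_force: 30.0
```

Run:
```python
from h import *
s=snap("wrist","w5"); t=snap("scene","s5"); o=telemetry.get_obs(); print({k:o[k] for k in("time","tool_pos","ee_rot","width","wrist_force")})
P=o["tool_pos"]-[0,0,.2]; p=proj(t,[P])[0].astype(int); print(p)
c=t["image"][max(p[1]-50,0):p[1]+70,p[0]-40:p[0]+40]
cv2.imwrite("pics/i.png",np.hstack([cv2.resize(s["image"],(480,360)),cv2.resize(c,(320,480),interpolation=2)[:360]])[:,:,::-1]) if 0 else cv2.imwrite("pics/i.png",cv2.copyMakeBorder(np.hstack([cv2.copyMakeBorder(cv2.resize(s["image"],(400,300)),0,180,0,0,0),cv2.resize(c,(320,480),interpolation=2)]),0,0,0,0,0)[:,:,::-1])
```

```text
{'time': 8.85, 'tool_pos': array([ 0.40817345, -0.09470476,  0.45388525]), 'ee_rot': array([-3.14081393e+00, -5.71858368e-04,  1.73055580e+00]), 'width': 0.0089049216783663, 'wrist_force': array([ 0.05401414, -0.06971148, -0.71544663])}
[339 254]
```

View pics/i.png

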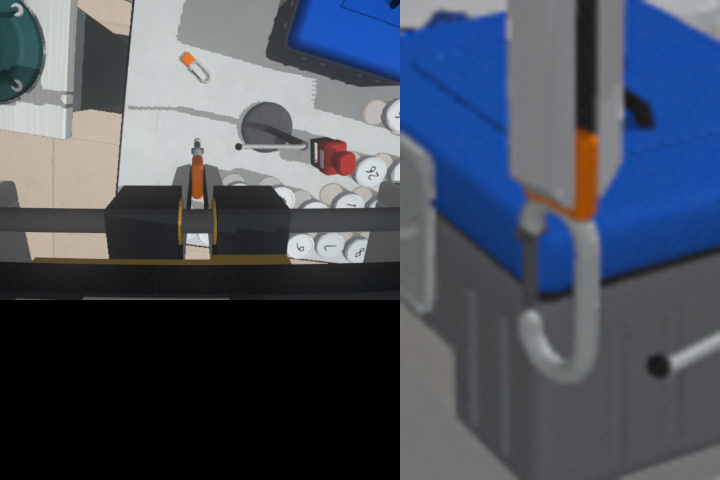

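The hook is held upright, off the peg, with its gate toward +y. Next I swing it to the front of the case and turn it to face the staple.

{"api": "apply_moves", "payload": {"moves": [[[0.3, 0.1, 0, 1, 1], [0.8, 0.2, 0, 2, 1], [1.5, 0.4, 0, 3, 1], [2.2, 0.5, 0, 4, 1], [2.9, 0.6, 0, 5, 1], [3.6, 0.7, 0.2, 6, 1], [4.3, 0.8, 0.4, 7, 1], [5.0, 1.0, 0.6, 8, 1], [5.46, 1.05, 0.68, 9, 1], [5.46, 1.05, 0.68, 10, 1]]]}}

```text
time: 10.1
tool_pos: [0.4162, 0.1846, 0.4179]
ee_rot: [3.141, 0.005, -0.018]
wrist_force: [0.3, 0.4, -0.8]
width: 0.0088
finger_force: 30.0
```

{"api": "apply_moves", "payload": {"moves": [[[0, 0, 0, 0.47, 1], [0, 0, 0, 0.47, 1], [0, 0, 0, 0.47, 1]]]}}

```text
time: 10.48
tool_pos: [0.4166, 0.1831, 0.4198]
ee_rot: [3.141, 0.001, -0.096]
wrist_force: [-1.2, -0.9, -0.5]
width: 0.0087
finger_force: 30.0
```

```bash
cat >> h.py <<'E'
yaw=-np.arctan2(24.5,250.8); ex=np.array([np.cos(yaw),np.sin(yaw),0]); ey=np.array([-ex[1],ex[0],0]); C=np.array([.6156,.1635,0])
def case(X): X=np.asarray(X)-C; return np.array([X@ex,X@ey,X[2]]).round(4)
E
python3 - <<'E'
from h import *
w=snap("wrist","w6"); t=snap("scene","s6"); o=telemetry.get_obs(); print({k:o[k] for k in("time","tool_pos","ee_rot","width","wrist_force")},case(o["tool_pos"]))
print(proj(load("s5"),[[.40817,-.0947,.183]]),"seen ~340.2,299.4")
P=o["tool_pos"]; B=[C+ex*-.14+ey*y+np.array([0,0,.106]) for y in(-.015,.015)]
print("bar proj scene",proj(t,B),"wrist",proj(w,B))
a=cv2.resize(w["image"],(480,360)); c=cv2.resize(t["image"][190:290,250:336],(310,360),interpolation=2)
cv2.imwrite("pics/j.png",np.hstack([a,c])[:,:,::-1])
E
```

```text
{'time': 10.575, 'tool_pos': array([0.41662291, 0.1830509 , 0.42026749]), 'ee_rot': array([ 3.14141139e+00,  6.50025507e-04, -9.62995673e-02]), 'width': 0.00872854840030657, 'wrist_force': array([-0.45647477, -0.02492433, -0.75714198])} [-1.999e-01  1.000e-04  4.203e-01]
[[339.33839064 301.34929611]] seen ~340.2,299.4
bar proj scene [[285.83272091 266.67713612]
 [279.11271921 260.410658  ]] wrist [[333.83549459 156.90326514]
 [296.3914451  156.8545496 ]]
```

View pics/j.png

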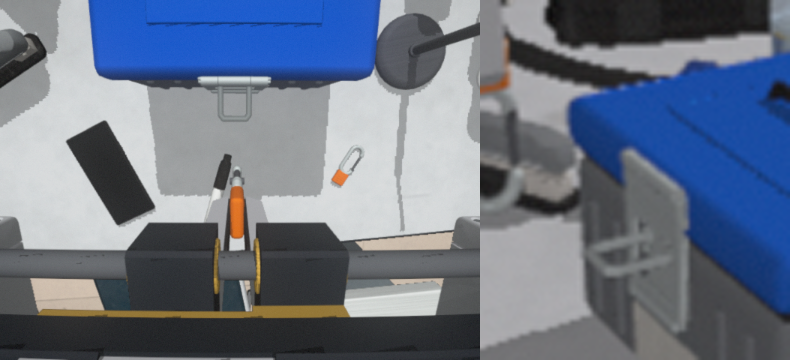

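The wrist view shows the staple's bar at about (314,160), straight ahead of the hook (column 316), and the strap is flat. I'll extract the bar row precisely.

Run:
```python
from h import *
w=load("w6"); g=cv2.cvtColor(w["image"],cv2.COLOR_RGB2GRAY).astype(int)
print("v",[(v,int(g[v,306:322].mean())) for v in range(148,172)])
print("u",[(u,int(g[130:150,u].mean())) for u in range(286,342)])
t=load("s6"); gs=cv2.cvtColor(t["image"],cv2.COLOR_RGB2GRAY)
print(gs[252:274,276:292])
for zz in (.10,.104,.108,.112): print(zz,case(onz(w,(314,160),zz)))
```

```text
v [(148, 157), (149, 157), (150, 156), (151, 156), (152, 156), (153, 153), (154, 140), (155, 132), (156, 140), (157, 150), (158, 147), (159, 136), (160, 123), (161, 118), (162, 139), (163, 155), (164, 156), (165, 156), (166, 156), (167, 156), (168, 156), (169, 156), (170, 157), (171, 156)]
u [(286, 157), (287, 158), (288, 157), (289, 154), (290, 132), (291, 127), (292, 135), (293, 145), (294, 143), (295, 136), (296, 125), (297, 123), (298, 150), (299, 157), (300, 158), (301, 157), (302, 157), (303, 157), (304, 158), (305, 157), (306, 157), (307, 157), (308, 158), (309, 157), (310, 157), (311, 157), (312, 157), (313, 157), (314, 157), (315, 157), (316, 157), (317, 156), (318, 156), (319, 156), (320, 156), (321, 156), (322, 156), (323, 156), (324, 156), (325, 156), (326, 156), (327, 153), (328, 123), (329, 126), (330, 136), (331, 144), (332, 143), (333, 136), (334, 125), (335, 126), (336, 152), (337, 156), (338, 155), (339, 156), (340, 156), (341, 156)]
[[166 153 107  73  70  78  83  72  71  70  72  82  82  73  85 104]
 [166 153 108  73  68  81  84  73  71  68  72  78  82  73  83 102]

[... 766 characters left out ...]
  96 117 133 132 134 131 125 118 117]
 [169 170 150  89  68  74  82  86  97 114 115 116 115 103  90  91]
 [169 169 149  93  70  72  82  80  73  71  68  75  83  81  76  92]
 [170 172 150  92  68  72  81  81  71  69  68  74  83  82  77  94]
 [169 171 152  94  68  71  80  82  70  70  71  74  83  80  78  96]
 [171 171 152 100  70  69  79  80  71  69  70  75  82  81  77  95]
 [170 171 156 109  70  66  79  81  72  68  71  76  81  81  73  85]
 [173 172 157 111  72  70  78  82  72  69  69  73  81  82  71  71]
 [171 173 161 121  73  69  80  82  73  71  71  73  80  81  71  69]]
0.1 [-0.1426  0.0009  0.1   ]
0.104 [-0.1425  0.0009  0.104 ]
0.108 [-0.1424  0.0009  0.108 ]
0.112 [-0.1423  0.0009  0.112 ]
```

{"api": "apply_moves", "payload": {"moves": [[[0.4, -0.02, 0, 0, 1], [0.8, -0.02, 0, 0, 1], [1.16, -0.02, 0.2, 0, 1], [1.16, -0.02, 0.5, 0, 1], [1.16, -0.02, 0.66, 0, 1], [1.16, -0.02, 0.66, 0, 1], [1.16, -0.02, 0.66, 0, 1]]]}}

```text
time: 11.45
tool_pos: [0.4741, 0.1787, 0.3883]
ee_rot: [-3.141, -0.001, -0.096]
wrist_force: [0.8, -0.5, -0.9]
width: 0.0087
finger_force: 30.0
```

{"api": "apply_moves", "payload": {"moves": [[[0, 0, 0.02, 0, 1], [0, 0, 0.04, 0, 1], [0, 0, 0.04, 0, 1]]]}}

```text
time: 11.82
tool_pos: [0.4744, 0.1785, 0.3857]
ee_rot: [-3.141, -0.0, -0.097]
wrist_force: [0.3, -0.3, -0.1]
width: 0.0086
finger_force: 30.0
```

{"api": "apply_moves", "payload": {"moves": [[[0, 0, 0.02, 0, 1], [0, 0, 0.04, 0, 1], [0, 0, 0.04, 0, 1]]]}}

```text
time: 12.2
tool_pos: [0.4745, 0.1785, 0.3835]
ee_rot: [3.142, 0.0, -0.097]
wrist_force: [0.2, -0.2, -1.7]
width: 0.0087
finger_force: 30.0
```

{"api": "apply_moves", "payload": {"moves": [[[0, 0, 0.02, 0, 1], [0, 0, 0.03, 0, 1], [0, 0, 0.03, 0, 1]]]}}

```text
time: 12.58
tool_pos: [0.4745, 0.1785, 0.3821]
ee_rot: [-3.142, 0.0, -0.097]
wrist_force: [-0.2, 0.3, -1.3]
width: 0.0084
finger_force: 30.0
```

{"api": "apply_moves", "payload": {"moves": [[[0, 0, 0.015, 0, 1], [0, 0, 0.03, 0, 1], [0, 0, 0.03, 0, 1]]]}}

```text
time: 12.95
tool_pos: [0.4744, 0.1785, 0.3806]
ee_rot: [-3.142, 0.0, -0.097]
wrist_force: [-0.8, 0.0, -1.3]
width: 0.0092
finger_force: 30.0
```

{"api": "apply_moves", "payload": {"moves": [[[0, 0, 0.015, 0, 1], [0, 0, 0.03, 0, 1], [0, 0, 0.03, 0, 1]]]}}

```text
time: 13.32
tool_pos: [0.4745, 0.1785, 0.3792]
ee_rot: [-3.141, -0.0, -0.097]
wrist_force: [-0.1, 0.2, -0.8]
width: 0.0085
finger_force: 30.0
```

{"api": "apply_moves", "payload": {"moves": [[[0, 0, 0.015, 0, 1], [0, 0, 0.03, 0, 1], [0, 0, 0.03, 0, 1]]]}}

```text
time: 13.7
tool_pos: [0.4744, 0.1785, 0.3787]
ee_rot: [-3.141, -0.001, -0.097]
wrist_force: [-1.6, -0.9, 4.8]
width: 0.0087
finger_force: 30.0
```

Contact is at TCP z ≈ 0.379, which puts the bar at about 0.105. Backing out, going to insertion height, then approaching.

{"api": "apply_moves", "payload": {"moves": [[[0, 0, -0.1, 0, 1], [-0.4, 0, -0.1, 0, 1], [-0.9, 0, -0.1, 0, 1], [-0.9, 0, 0.3, 0, 1], [-0.9, 0, 0.55, 0, 1], [-0.7, 0, 0.55, 0, 1], [-0.5, 0, 0.55, 0, 1], [-0.4, 0, 0.55, 0, 1], [-0.4, 0, 0.55, 0, 1]]]}}

```text
time: 14.82
tool_pos: [0.455, 0.1804, 0.3504]
ee_rot: [-3.141, 0.001, -0.097]
wrist_force: [-0.8, 0.3, -0.9]
width: 0.0087
finger_force: 30.0
```

Run:
```python
from h import *
t=snap("scene","s7"); w=snap("wrist","w7"); o=telemetry.get_obs(); print(o["tool_pos"],case(o["tool_pos"]),o["wrist_force"])
cv2.imwrite("pics/k.png",cv2.resize(t["image"][205:295,250:330],(530,596),interpolation=2)[:,:,::-1])
```

```text
[0.4547214  0.18044783 0.35035491] [-0.1618  0.0012  0.3504] [-0.71487292  0.1089923   0.2583743 ]
```

View pics/k.png

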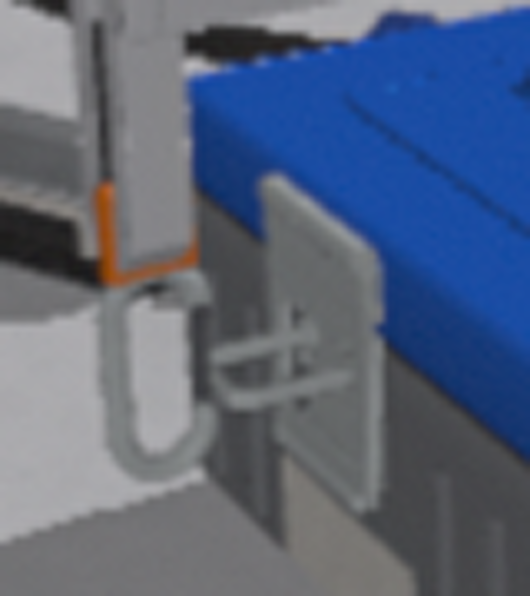

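The hook faces the bar at the lower part of its gate. That was my 11th picture, one over the limit, so I'll view no more. From here I go by force readings, pressing slowly.

{"api": "apply_moves", "payload": {"moves": [[[0.04, 0, 0, 0, 1], [0.08, 0, 0, 0, 1], [0.12, 0, 0, 0, 1], [0.12, 0, 0, 0, 1]]]}}

```text
time: 15.42
tool_pos: [0.4605, 0.1799, 0.3502]
ee_rot: [-3.141, 0.0, -0.097]
wrist_force: [-3.9, 0.2, 0.8]
width: 0.0089
finger_force: 30.0
```

{"api": "apply_moves", "payload": {"moves": [[[0.03, 0, 0, 0, 1], [0.06, 0, 0, 0, 1], [0.09, 0, 0, 0, 1], [0.09, 0, 0, 0, 1]]]}}

```text
time: 15.92
tool_pos: [0.4649, 0.1795, 0.3497]
ee_rot: [3.142, 0.001, -0.097]
wrist_force: [-4.2, 1.5, -1.9]
width: 0.0088
finger_force: 30.0
```

{"api": "apply_moves", "payload": {"moves": [[[0.03, 0, 0, 0, 1], [0.06, 0, 0, 0, 1], [0.09, 0, 0, 0, 1], [0.09, 0, 0, 0, 1]]]}}

```text
time: 16.42
tool_pos: [0.4696, 0.179, 0.3503]
ee_rot: [3.142, -0.0, -0.097]
wrist_force: [-4.6, 0.7, -0.4]
width: 0.0091
finger_force: 30.0
```

{"api": "apply_moves", "payload": {"moves": [[[0.03, 0, 0, 0, 1], [0.06, 0, 0, 0, 1], [0.08, 0, 0, 0, 1], [0.08, 0, 0, 0, 1]]]}}

```text
time: 16.92
tool_pos: [0.4738, 0.1786, 0.3509]
ee_rot: [-3.141, -0.002, -0.097]
wrist_force: [-3.1, -0.4, 2.3]
width: 0.0087
finger_force: 30.0
```

{"api": "apply_moves", "payload": {"moves": [[[0.02, 0, 0, 0, 1], [0.04, 0, 0, 0, 1], [0.05, 0, 0, 0, 1], [0.05, 0, 0, 0, 1]]]}}

```text
time: 17.42
tool_pos: [0.4763, 0.1784, 0.3507]
ee_rot: [-3.141, -0.002, -0.097]
wrist_force: [-3.5, 0.0, 3.2]
width: 0.0085
finger_force: 30.0
```

{"api": "apply_moves", "payload": {"moves": [[[0.02, 0, 0, 0, 1], [0.04, 0, 0, 0, 1], [0.04, 0, 0, 0, 1]]]}}

```text
time: 17.8
tool_pos: [0.4785, 0.1781, 0.3504]
ee_rot: [-3.141, -0.003, -0.097]
wrist_force: [-0.0, -0.0, -0.6]
width: 0.0085
finger_force: 30.0
```

The force dropped to zero, so the gate has snapped shut. Lowering so the bar rises into the top bow.

{"api": "apply_moves", "payload": {"moves": [[[-0.07, 0, 0.1, 0, 1], [-0.07, 0, 0.2, 0, 1], [-0.07, 0, 0.3, 0, 1], [-0.07, 0, 0.4, 0, 1], [-0.07, 0, 0.5, 0, 1], [-0.07, 0, 0.6, 0, 1], [-0.07, 0, 0.64, 0, 1], [-0.07, 0, 0.64, 0, 1]]]}}

```text
time: 18.8
tool_pos: [0.4744, 0.1785, 0.3181]
ee_rot: [-3.142, 0.0, -0.097]
wrist_force: [-0.1, -0.2, -0.8]
width: 0.0091
finger_force: 30.0
```

{"api": "apply_moves", "payload": {"moves": [[[0, 0, 0.02, 0, 1], [0, 0, 0.03, 0, 1], [0, 0, 0.03, 0, 1]]]}}

```text
time: 19.18
tool_pos: [0.4745, 0.1785, 0.3167]
ee_rot: [-3.141, -0.0, -0.097]
wrist_force: [0.8, 0.0, -1.5]
width: 0.0088
finger_force: 30.0
```

{"api": "apply_moves", "payload": {"moves": [[[0, 0, 0.015, 0, 1], [0, 0, 0.03, 0, 1], [0, 0, 0.03, 0, 1]]]}}

```text
time: 19.55
tool_pos: [0.4745, 0.1786, 0.3159]
ee_rot: [-3.141, -0.001, -0.097]
wrist_force: [-1.0, -0.7, 2.0]
width: 0.0088
finger_force: 30.0
```

The bow rests on the bar. Releasing and withdrawing upward.

{"api": "apply_moves", "payload": {"moves": [[[0, 0, 0, 0, 0.85], [0, 0, 0, 0, 0.75], [0, 0, 0, 0, 0.7], [0, 0, 0, 0, 0.7], [0, 0, -0.3, 0, 0.7], [0, 0, -0.8, 0, 0.7], [0, 0, -1.4, 0, 0.7], [-0.5, 0, -2.2, 0, 0.7], [-1.0, 0, -2.8, 0, 0.7], [-1.0, 0, -2.8, 0, 0.7]]]}}

```text
time: 20.8
tool_pos: [0.4237, 0.1835, 0.4599]
ee_rot: [-3.138, -0.009, -0.096]
wrist_force: [-0.2, -0.1, -0.6]
width: 0.0277
finger_force: 0.0
```

Run:
```python
from h import *
t=snap("scene","s8"); w=snap("wrist","w8"); o=telemetry.get_obs(); print(o["tool_pos"],o["wrist_force"],o["time"])
def cm(s):
    h=cv2.cvtColor(s["image"],cv2.COLOR_RGB2HSV); m=cv2.inRange(h,(5,150,90),(20,255,255)); n,l,st,c=cv2.connectedComponentsWithStats(m)
    return [(st[i].tolist(),c[i].round(1).tolist()) for i in range(1,n) if st[i,4]>40]
print(cm(t)); print(cm(w))
P=C+ex*-.14+[0,0,.125]
print(proj(t,[P]),proj(w,[P]))
g=cv2.cvtColor(t["image"],cv2.COLOR_RGB2GRAY); print(g[250:296:2,270:296:2])
```

```text
[0.42475137 0.18331847 0.45544946] [ 0.30109648 -0.11336428  0.10019783] 20.9
[([197, 175, 44, 18, 443], [215.8, 183.8]), ([276, 245, 14, 17, 196], [282.7, 252.5]), ([271, 365, 12, 8, 87], [276.4, 368.6])]
[([311, 152, 11, 33, 319], [316.4, 168.0]), ([434, 229, 19, 18, 198], [442.7, 237.8]), ([492, 410, 22, 12, 59], [501.3, 415.1]), ([111, 414, 15, 8, 50], [117.5, 417.1])]
[[281.98891935 254.53902558]] [[317.21589425 168.17323153]]
[[131 149 113  88  92  91  94  96 100  92  89 108 102]
 [167 166 165  93  91  87  91  93  89  93  87 115  77]
 [166 166 166 102  92  94  87  92  92  88  86 118 102]
 [167 167 166 103  92  91  94  86  91  90 110 128 123]
 [166 167 166 106  91  89  92  90  89  89  93 109  92]
 [167 167 167 119  90  95 100 106 107 112  92 116  82]
 [167 167 170 130 116 119 105  92  88 118 111 108 105]
 [169 167 157 126 127  80  96 117 125 124 124 124 117]
 [168 168 156 125 115  71  81  98 115 113  83  96  95]
 [169 169 158 127 114  70  80  70  68  68  69 104 103]
 [169 172 160 128 117  68  80  71  70  68  71 111 102]
 [169 171 158 127 118  70  80  73  69  66  61  80 108]
 [172 171 164 128 121  83  76  73  70  64  62  92  96]
 [170 170 163 126 125 146  76  74  69  71  62  94 120]
 [169 169 157 124 122 119 105  70  69  71  66  89 121]
 [155 119 115 125 125 112 114 105  71 101 125  89 119]
 [113 114 113 124 126 107 115 116 104 115 129  85 119]
 [115 115 116 126 126 107 118 115 114 133 128  83 118]
 [116 116 115 114 127 107 111 108 128 136 105  80 118]
 [116 116 115 114 123 124 120 128 131 115 117 111 119]
 [115 115 114 116 115 116 118 119 111 115 115 116 116]
 [116 116 116 116 116 116 115 116 117 116 116 116 115]
 [115 116 115 116 117 117 116 116 116 115 114 116 115]]
```

The cap hangs where expected: (282.7,252.5) seen against (282,254.5) predicted in scene, and (316,168) against (317,168) in wrist. I'll let it settle and recheck.

{"api": "apply_moves", "payload": {"moves": [[[0, 0, 0, 0, 0.7], [0, 0, 0, 0, 0.7], [0, 0, 0, 0, 0.7], [0, 0, 0, 0, 0.7], [0, 0, 0, 0, 0.7], [0, 0, 0, 0, 0.7], [0, 0, 0, 0, 0.7], [0, 0, 0, 0, 0.7]]]}}

```text
time: 21.9
tool_pos: [0.4247, 0.1833, 0.4552]
ee_rot: [-3.141, -0.0, -0.097]
wrist_force: [0.5, 0.3, 0.6]
width: 0.0281
finger_force: 0.0
```

Run:
```python
from h import *
for i in range(2):
    t=snapshot("scene"); h=cv2.cvtColor(t["image"],cv2.COLOR_RGB2HSV); m=cv2.inRange(h,(5,150,90),(20,255,255))[235:275,265:300]; M=cv2.moments(m,True); print(M["m10"]/M["m00"]+265,M["m01"]/M["m00"]+235,M["m00"])
print(ticket.close_job())
```

```text
282.7142857142857 252.52551020408163 196.0
282.7142857142857 252.52551020408163 196.0
the job is handed in; nothing more can be done
None
```

The job is handed in, with no verdict returned: the strap is folded flat and the hook hangs still from the staple's bar; I infer the gate is shut because the pressing force fell to zero, and I viewed 11 pictures, one over the limit of 10.

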